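# Lock the tube shaker's cover bolt past its spring catch

## Robot

A 6-joint arm with a two-finger parallel gripper is mounted at the origin on the work surface. World frame = base frame: x ahead of the robot, y to its left, z up, the work surface at z = 0. Lengths are in mm, angles in rad, forces in N, time in s.
With the tool pointing down it reaches from about 250 to 800 mm from the base axis. Payload 8.5 kg.
Tool frame: the origin (TCP) lies at the very end of the fingers, on their centre line; the grasp point (between the pads) lies 19 mm behind it; z points along the fingers, x is the direction in which the jaws open and shut, and the axes are right-handed (so a half turn about z gives the same grasp; the last joint's range is limited). The gripper opens to 85 mm and grips with 20 to 120 N. Pads are 22 mm wide; open, the fingers measure 114 mm over their backs; the gripper's body (76 mm by 85 mm) begins 54 mm behind the grasp point. The pads swing forward as they close: fully open they stand 13 mm farther back than shut.
Start: joints at [-1.161, 0.238, -0.013, 1.319, 0, 1.571], TCP at [209.154, -481.491, 231.276] pointing down, gripper open.
Joint ranges: [-2.66, 2.66], [-1.03, 1.9], [-1.14, 1.46], [-1.82, 2.27], [-1.45, 1.34], [-3.14, 3.14]. Speed limits (rad/s): [2.22, 2.22, 2.79, 3.14, 3.14, 3.14].

## Interface

Orientations are given as a unit quaternion [x, y, z, w].
In Python, from plant import r, vision gives the robot as it stands. The module is installed in compiled form; this text tells all that it offers.
- The arm moves only by the tool send_rows, never from a script. Its argument "commands" is text: rows parted by semicolons, each of 7 numbers parted by spaces: the shift along the tool's x, y, z in m, then the turn, a rotation vector about the tool's x, y, z in degrees, then the gripper's target within -1 to 1 (shut at 1, half-way at 0, fully open at -1). A call has 1 to 5 rows; each row shifts and turns the commanded pose from where the row before left it, along the tool's axes as they then stand; what a row does not reach is not made up. A row lasts 1/8 s, in which the tool goes at most 62.5 mm and 10.7 degrees, less where a joint would pass 70% of its speed; a pose out of reach is approached as far as the arm can. A call with a gripper value outside its range is refused whole. The fingers move at their own pace and stop on an object; "squeeze" is the grip in N (left out, the last holds). Time passes only in rows, so rows that do not move let the fingers close. It gives the time, the measured TCP pose, the force and the opening at its end, in the units of the state.
- r.read_state(): the state, without advancing time (a new reading comes with each control period).
- vision.snapshot(name): name is "scene" or "top" or "wrist"; returns (picture, depth): 480x640x3 uint8, blue, green, red; 480x640 float32, mm along the optical axis (not along the pixel's ray), 0 where there is no reading.
- vision.camera_model(name): a dict with "fx", "fy", "cx", "cy" (pixels), "xyz" and "orientation" of the camera in the world; the wrist camera has in their place "tool_from_camera" (4x4, takes a point from camera to tool coordinates, whose origin is the TCP and whose axes are the tool frame's). Camera axes: x right, y down, z forward; pixel columns grow to the right and rows downward; lengths in mm; the calibration is good to about 2 mm. A picture is of the moment at which its call begins: read the wrist's pose just before it. camera_model takes no time and is no camera call.
- r.close_job(): hands the job in, once; it reports no verdict.
The state is a dict: "t": time; "q": joint angles; "qvel": joint speeds; "effort": joint torques, N m; "eef_pos": TCP position; "tool_rot": TCP orientation; "contact_force": force on the tool from outside, world axes, zero at the start; "moment": the same for the moment, N m; "finger_gap": finger opening in mm.
Only numpy, scipy, OpenCV 4.12 (cv2) and the standard library are available. Lean on these libraries where they do the work, as an engineer would, in place of code of your own. Each camera call takes 0.05 s, during which the arm holds its last target.

## Task

Lock the clear hold-down cover of the tube shaker: press the spring catch (the long bar) down with one fingertip and keep it down while the other fingertip pushes the bolt's upright tab away from the machine's front panel until the bolt is fully home under the keeper on the cover. Only then let the catch spring back up so that it locks the bolt, and move clear. Leave the rack, tip box, bottle and marker where they are.

Things in the scene. Friction and masses are not known exactly. Their poses are not given: they have to be found in the camera images.
- shaker: White tube shaker, fixed; origin on the bench under the catch's tooth. Frame S: x from the front panel (display, x=-100 mm) to the rear (255), y -110 to 110, z up from the bench. Front: flat deck at z=70 mm with the lock; behind it a clear flat cover, top z=70, over a blue tube rack. Nothing of it is above z=115.
- keeper (a point): Steel bridge on the cover that the bolt enters, at S x=64, y=28 mm, top at z=86; this point is its top centre. Two equal bridges guide the bolt at x=-62 and x=36; all span y 13 to 43 mm.
- catch_top (a point): Centre of the top of the spring catch, a plain aluminium bar: S x -75 to 35 mm, y -41 to -15, top at z=98 when up. It moves straight down only and springs back by itself; it does not follow the bolt, so a fingertip pressing it slides along its smooth top during the stroke.
- catch (a joint): How far the catch is pressed, m: 0 up, 0.010 hard stop. 2.4 N starts it, 5.4 N holds it at the stop. Above 0.004 its side tooth frees the bolt; hold it at 0.006 to 0.009 until the bolt is home. Let go part-way, it drops into a middle notch or rides half down (0.004) under the bolt's lugs.
- bolt_tab (a point): Point on the robot-side face of the bolt's upright steel tab, centre line, z=104 mm, at S x=-25 mm + joint bolt; push it along S +x. Tab 8 mm thick (x), y 15 to 41 mm, z 81 to 115. Catch and tab centre lines are 56 mm apart in y, 30 mm free between. The bolt's bar is below z=81, so a fingertip level with the pressed catch (z=89 to 92) clears it and bears on the tab.
- bolt (a joint): How far the bolt has slid along S +x, m. Starts at 0 to 0.008 (free play), fully home at its hard stop 0.040; from 0.0375 on the catch can spring up behind it. About 2 N of friction; stays where it is left.
- rack: Bystander: small blue rack with capped tubes, 100 x 60 mm, 51 mm tall, loose, beside the shaker. Origin under its centre.
- tip_box: Bystander: grey box with a clear lid, 90 x 70 mm, 63 mm tall, loose. Origin under its centre.
- reagent: Bystander: white bottle with a blue cap, 56 mm diameter, 100 mm tall, loose. Origin under its centre.
- marker: Bystander: black marker pen lying on the bench, 128 mm long, 14 mm thick, loose. Origin under it near its middle.

How it is judged (in metres and radians):
On the way, in this order (a step that is already met when the one before it is completed fails the run):
1. the catch is pressed down at least 4.2 mm while the bolt is still at its start (under 12 mm) (value of joint catch above 0.0042 m and value of joint bolt below 0.012 m), for 0.1 s.
2. the bolt is fully home (over 37 mm) with the catch still held down at least 4.2 mm (value of joint catch above 0.0042 m and value of joint bolt above 0.037 m), for 0.1 s.
At the end, for the whole second after the job is handed in: The bolt is home (37 mm or more of its 40 mm) and the catch has sprung back up (less than 2 mm down), locking it; the bystanders stand within 20 mm of where they were (value of joint bolt above 0.037 m and value of joint catch below 0.002 m and distance of each of rack, tip_box, reagent, marker from where it was at the start of the episode below 0.02 m); the robot touches nothing.
It fails at once if the rack is moved by more than 20 mm, lifted or tipped (distance of rack from where it was at the start of the episode above 0.02 m or angle between rack's own z axis and vertical above 0.35 rad).
It fails at once if the tip_box is moved by more than 20 mm, lifted or tipped (distance of tip_box from where it was at the start of the episode above 0.02 m or angle between tip_box's own z axis and vertical above 0.35 rad).
It fails at once if the reagent is moved by more than 20 mm, lifted or tipped (distance of reagent from where it was at the start of the episode above 0.02 m or angle between reagent's own z axis and vertical above 0.35 rad).
It fails at once if the marker is moved by more than 20 mm, lifted or tipped (distance of marker from where it was at the start of the episode above 0.02 m or angle between marker's own z axis and vertical above 0.35 rad).
It also fails if it takes over 38 s, if anything falls off the work surface, if the arm or the gripper's body presses on something with over 40 N, if the wrist force passes 120 N, or if a joint passes its speed limit or range.

## Working session

There is one attempt and no reset: what is moved stays moved. The work goes in short steps, Python scripts to look and compute and a tool call to move; the robot and the scene stay as the last step left them, time stands still between calls to the robot, and variables do not carry over. Pictures are saved under pics/ and viewed, and the job is handed in when it is done.

Besides the shell and the picture viewer there is one more tool, called after "Request:" as name(argument=value, ...) on one line, values as JSON. send_rows: Moves the arm, as the interface text tells. Its arguments: {"type":"object","properties":{"commands":{"type":"string"},"squeeze":{"type":"number"}},"required":["commands"]}

```bash
mkdir -p pics; ls; python3 - <<'E'
from plant import r, vision
import cv2,numpy as np
s=r.read_state(); print(s)
for n in ("scene","top"):
    p,d=vision.snapshot(n); cv2.imwrite(f"pics/{n}0.png",p); np.save(f"pics/{n}0.npy",d); print(n,vision.camera_model(n))
print(vision.camera_model("wrist"))
E
```

```text
pics
{'t': 0.0, 'q': array([-1.16096033e+00,  2.38797977e-01, -1.42081710e-02,  1.31924392e+00,
        4.16822357e-06,  1.57079418e+00]), 'qvel': array([-9.09432822e-04,  3.91417541e-05,  7.15695478e-04, -2.95455356e-04,
        2.57048399e-04, -2.38550288e-04]), 'effort': array([-2.01306662e-03, -5.38784695e+01,  3.46433187e+01,  1.86348514e-02,
       -1.66697159e-04,  3.51332062e-06]), 'eef_pos': array([ 209.02836612, -481.14534406,  230.68656887]), 'tool_rot': array([ 8.36199779e-01, -5.48424472e-01, -6.06666955e-04, -4.00378813e-04]), 'contact_force': array([ 0.24530922, -0.02735292,  0.20654235]), 'moment': array([ 0.04425193, -0.01650891, -0.0329706 ]), 'finger_gap': 85.48574566389829}
scene {'fx': 503.183582315915, 'fy': 503.183582315915, 'cx': 319.82472727010025, 'cy': 241.45503253656793, 'xyz': array([1105.91994983,  651.81226372,  886.89794069]), 'orientation': array([ 0.30520135,  0.87119121, -0.36098642, -0.13253984])}
top {'fx': 613.4190515470949, 'fy': 613.4190515470949, 'cx': 326.361649807752, 'cy': 233.3237487088088, 'xyz': array([ 543.36131994,   36.03065636, 1258.69470886]), 'orientation': array([ 0.70975831, -0.70409671,  0.00578472, -0.02138927])}
{'fx': 369.4108426239338, 'fy': 369.4108426239338, 'cx': 313.81750972027015, 'cy': 237.4704118970674, 'tool_from_camera': array([[ 9.99999848e-01,  3.46389689e-04, -4.28701562e-04,
         5.81028341e-03],
       [-2.21576373e-04,  9.64863277e-01,  2.62752369e-01,
        -6.62256227e+01],
       [ 5.04653105e-04, -2.62752234e-01,  9.64863207e-01,
        -1.42124986e+02],
       [ 0.00000000e+00,  0.00000000e+00,  0.00000000e+00,
         1.00000000e+00]])}
```

View pics/top0.png

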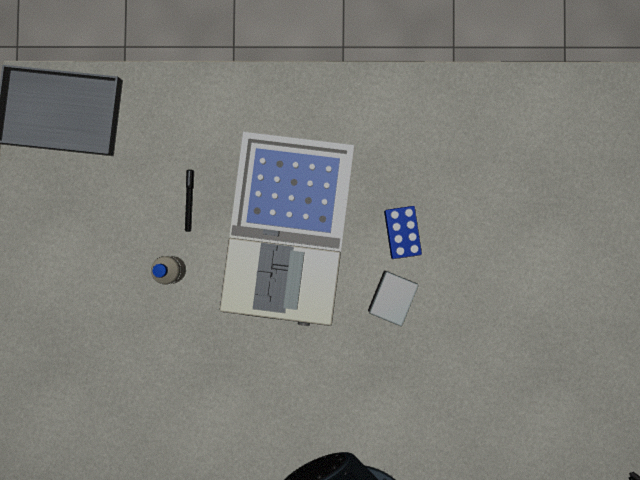

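View pics/scene0.png

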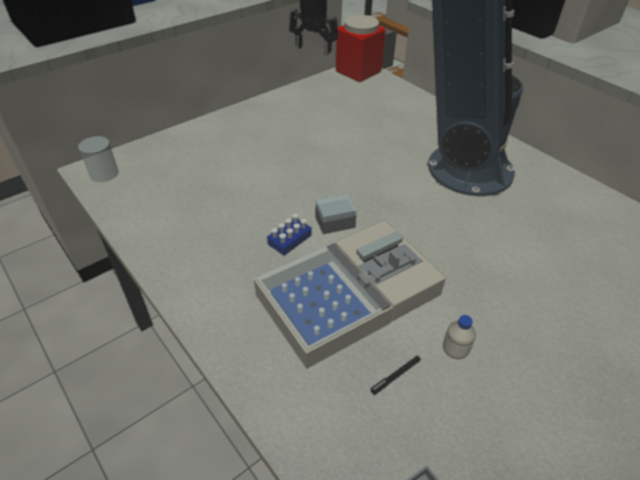

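The top view shows the shaker with its deck at about (220-340, 238-325). The catch bar is on the right near (295,280) and the bolt tab near (280,267). I'll enlarge the crop.

```bash
python3 - <<'E'
import cv2
p=cv2.imread("pics/top0.png")
cv2.imwrite("pics/top0c.png",cv2.resize(p[225:335,210:355],None,fx=5.4,fy=5.4,interpolation=cv2.INTER_CUBIC))
p=cv2.imread("pics/scene0.png")
cv2.imwrite("pics/scene0c.png",cv2.resize(p[215:315,325:450],None,fx=6,fy=6,interpolation=cv2.INTER_CUBIC))
E
```

```text
(no output)
```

View pics/top0c.png

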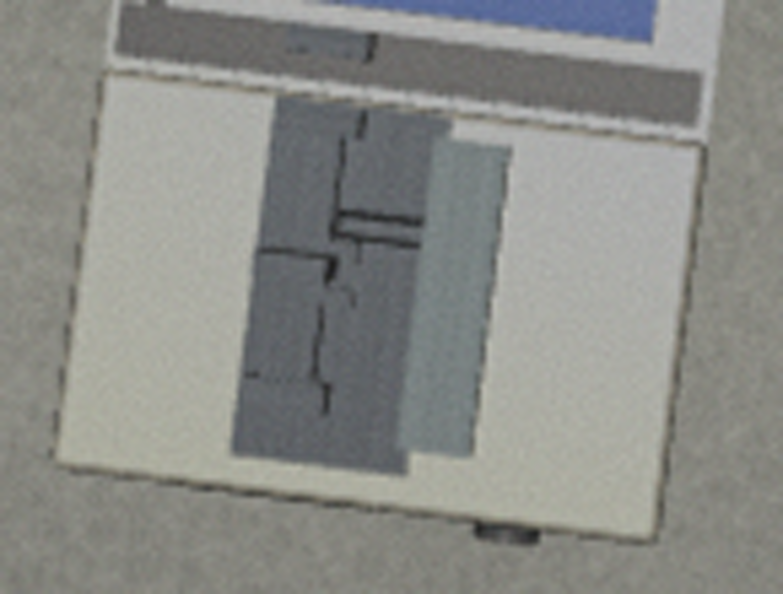

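View pics/scene0c.png

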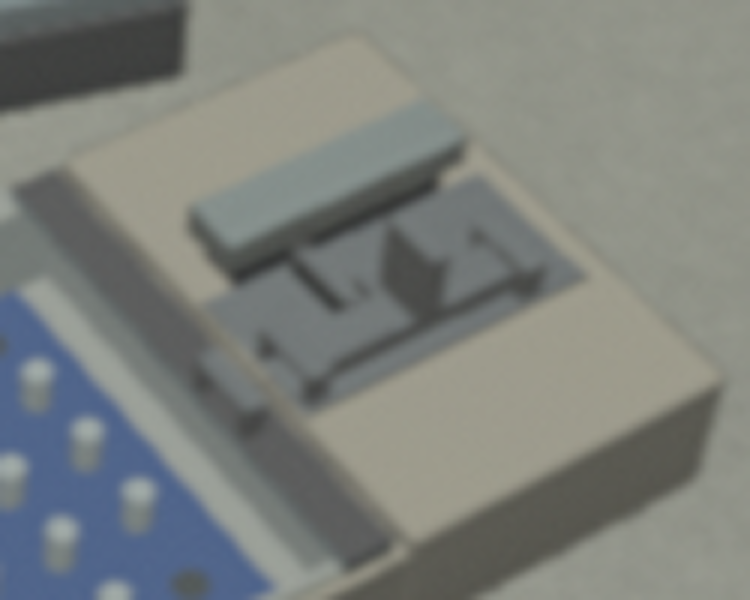

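```bash
cat > h.py <<'E'
import numpy as np
from scipy.spatial.transform import Rotation as R
from scipy.optimize import least_squares
def ray(cm,uv,z):
    uv=np.atleast_2d(uv)
    d=np.c_[(uv[:,0]-cm["cx"])/cm["fx"],(uv[:,1]-cm["cy"])/cm["fy"],np.ones(len(uv))]
    d=R.from_quat(cm["orientation"]).apply(d); o=cm["xyz"]
    return o+d*((np.asarray(z)-o[2])/d[:,2])[:,None]
def proj(cm,P):
    c=R.from_quat(cm["orientation"]).inv().apply(P-cm["xyz"])
    return np.c_[c[:,0]/c[:,2]*cm["fx"]+cm["cx"],c[:,1]/c[:,2]*cm["fy"]+cm["cy"]]
def fit(W,S,w=None):
    f=lambda p:(np.c_[np.cos(p[2])*S[:,0]-np.sin(p[2])*S[:,1]+p[0],np.sin(p[2])*S[:,0]+np.cos(p[2])*S[:,1]+p[1]]-W[:,:2]).ravel()
    s=least_squares(f,[500,0,0]); return s.x,s.fun.reshape(-1,2)
E
python3 - <<'E'
from h import *
from plant import vision
cm=vision.camera_model("top")
uv=np.array([(512,148),(475,455),(400,447),(437,138),(57,462),(658,540)])/5.4+np.array([210,225])-0.4
S=np.array([(35,-41,98),(-75,-41,98),(-75,-15,98),(35,-15,98),(-100,110,70),(-100,-110,70)],float)
W=ray(cm,uv,S[:,2]); x,r=fit(W,S); print(x,np.degrees(x[2])); print(r.round(1))
cs=vision.camera_model("scene")
uv=np.array([(190,210),(232,248),(465,135),(425,100),(720,385),(350,35)])/6+np.array([325,215])-0.4
S=np.array([(35,-41,98),(35,-15,98),(-75,-15,98),(-75,-41,98),(-100,110,70),(-100,-110,70)],float)
W=ray(cs,uv,S[:,2]); x2,r=fit(W,S); print(x2,np.degrees(x2[2])); print(r.round(1))
# tab/other
d=np.load("pics/top0.npy")
for u,v in [(300,285),(330,300),(230,300),(320,250),(268,290)]: print(u,v,1258.7-d[v,u])
E
```

```text
[ 5.23723434e+02  1.47614987e+02 -1.16754813e-01] -6.689558006201156
[[ 1.5 -0.3]
 [-0.4  0.6]
 [ 0.1  0.2]
 [ 1.3 -0.8]
 [-1.2  1.5]
 [-1.3 -1.1]]
[ 5.25168643e+02  1.50160883e+02 -1.21986880e-01] -6.989333372742753
[[ 1.4 -1.9]
 [ 3.7  0.2]
 [ 2.7  2.7]
 [ 1.3 -0.3]
 [-3.8  0.4]
 [-5.2 -1.1]]
300 285 72.30554
330 300 69.65027
230 300 73.60022
320 250 73.81555
268 290 79.63843
```

Request:
send_rows(commands="-0.032 -0.0335 0 0 0 0 0;-0.032 -0.0335 0 0 0 0 0;-0.032 -0.0335 0 0 0 0 0;-0.032 -0.0335 0 0 0 0 0;-0.032 -0.0335 0 0 0 0 0", squeeze=40)

```text
t: 0.72
eef_pos: [299.2, -266.6, 231.1]
tool_rot: [0.836, -0.549, -0.0, -0.0]
contact_force: [0.9, -0.1, -0.2]
finger_gap: 42.6
```

Request:
send_rows(commands="-0.032 -0.0335 0 0 0 0 0;-0.032 -0.0335 0 0 0 0 0;-0.032 -0.0335 0 0 0 0 0;-0.032 -0.0335 0 0 0 0 0;-0.032 -0.0335 0 0 0 0 0")

```text
t: 1.35
eef_pos: [389.2, -53.0, 231.2]
tool_rot: [0.836, -0.548, -0.0, -0.0]
contact_force: [1.1, -0.8, 0.3]
finger_gap: 42.4
```

Request:
send_rows(commands="-0.032 -0.0335 0 0 0 0 0;-0.032 -0.0335 0 0 0 0 0;-0.032 -0.0335 0 0 0 0 0;-0.032 -0.0335 0 0 0 0 0;-0.032 -0.0335 0 0 0 0 0")

```text
t: 1.98
eef_pos: [479.0, 160.5, 231.1]
tool_rot: [0.836, -0.548, -0.0, 0.0]
contact_force: [-0.1, -0.7, 0.9]
finger_gap: 42.8
```

Request:
send_rows(commands="0 0 0 0 0 -10 0;0 0 0 0 0 -10 0;0 0 0 0 0 -10 0;0 0 0 0 0 -10 0;0 0 0 0 0 -10 0")

```text
t: 2.6
eef_pos: [478.6, 158.9, 230.9]
tool_rot: [0.99, -0.141, -0.0, 0.0]
contact_force: [-0.2, -0.0, 0.1]
finger_gap: 42.6
```

Request:
send_rows(commands="0 0 0 0 0 -10 0;0 0 0 0 0 -10 0;0 0 0 0 0 -10 0;0 0 0 0 0 -10 0;0 0 0 0 0 -10 0")

```text
t: 3.22
eef_pos: [478.6, 158.9, 231.0]
tool_rot: [0.957, 0.291, -0.0, -0.0]
contact_force: [0.4, -0.1, -0.1]
finger_gap: 42.9
```

Request:
send_rows(commands="0 0 0 0 0 -10 0;0 0 0 0 0 -10 0;0 0 0 0 0 -10 0;0 0 0 0 0 -10 0;0 0 0 0 0 -10 0")

```text
t: 3.85
eef_pos: [478.6, 158.9, 231.0]
tool_rot: [0.744, 0.668, -0.0, -0.0]
contact_force: [0.0, -0.3, 1.0]
finger_gap: 42.8
```

```bash
python3 - <<'E'
from plant import r, vision
import cv2,numpy as np
s=r.read_state(); print(s["eef_pos"],s["tool_rot"])
p,d=vision.snapshot("wrist"); cv2.imwrite("pics/w1.png",p); np.savez("pics/w1.npz",d=d,p=s["eef_pos"],q=s["tool_rot"])
E
```

```text
[478.58479955 158.91248559 230.9808792 ] [ 7.44249396e-01  6.67901697e-01 -3.37093346e-04 -2.17320065e-04]
```

View pics/w1.png

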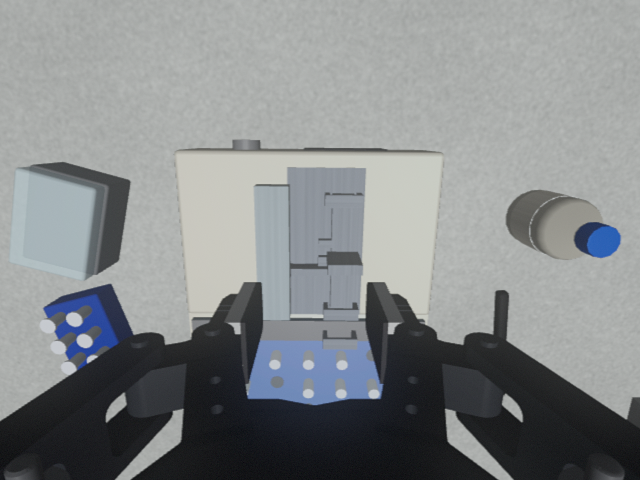

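The wrist view shows the catch at about (255-290, 185-320), the tab near (345,262), and the two fingertips at (250,290) and (377,290). I'll enlarge it.

```bash
python3 - <<'E'
import cv2
p=cv2.imread("pics/w1.png")
cv2.imwrite("pics/w1c.png",cv2.resize(p[140:360,225:400],None,fx=2.7*1,fy=2.7,interpolation=cv2.INTER_CUBIC))
cv2.imwrite("pics/w1d.png",cv2.resize(p[230:330,240:390],None,fx=5.3,fy=5.3,interpolation=cv2.INTER_CUBIC))
E
```

```text
(no output)
```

View pics/w1c.png

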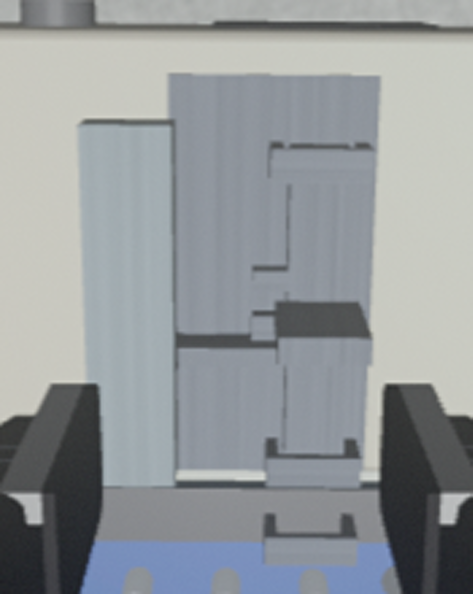

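View pics/w1d.png

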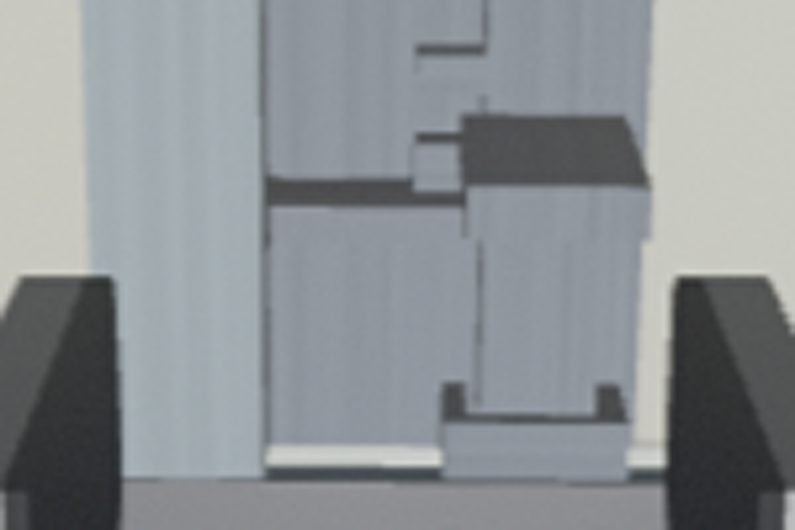

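```bash
cat >> h.py <<'E'
def wcm(cm,p,q):
    T=np.asarray(cm["tool_from_camera"]); Rt=R.from_quat(q)
    c=dict(cm); c["xyz"]=p+Rt.apply(T[:3,3]); c["orientation"]=(Rt*R.from_matrix(T[:3,:3])).as_quat(); return c
E
python3 - <<'E'
from h import *
from plant import vision
z=np.load("pics/w1.npz"); cm=wcm(vision.camera_model("wrist"),z["p"],z["q"])
uv=np.array([(80,125),(174,123),(175,487),(323,165),(312,472),(310,550)])/2.7+[225,140]-0.3
S=np.array([(-75,-41,98),(-75,-15,98),(35,-15,98),(-62,28,86),(36,28,86),(64,28,86)],float)
W=ray(cm,uv,S[:,2]); x,r=fit(W,S); print(x,np.degrees(x[2])); print(r.round(1))
t=np.array([(470,186),(650,186)])/5.3+[240,230]-0.4
Wt=ray(cm,t,[115,115]); 
def toS(W): 
    d=W[:,:2]-x[:2]; c,s=np.cos(x[2]),np.sin(x[2]); return np.c_[c*d[:,0]+s*d[:,1],-s*d[:,0]+c*d[:,1]]
print("tab top edge S",toS(Wt)); print("TCP S",toS(z["p"][None]))
q=R.from_quat(z["q"]).as_matrix(); print("toolx ang",np.degrees(np.arctan2(q[1,0],q[0,0])), "want",90+np.degrees(x[2]))
# finger tip front edge: cols/rows
f=np.array([(20,278),(115,278),(675,278),(775,278),(5,488),(785,488)])/5.3+[240,230]-0.4
d=z["d"]
for u,v in f.round().astype(int): print(u,v,d[v+2,u])
E
```

```text
[ 5.21010633e+02  1.49685584e+02 -1.20630189e-01] -6.9116007377869595
[[-0.8 -0.3]
 [ 0.1 -0.3]
 [-0.2 -0.1]
 [ 0.   0.3]
 [ 0.3  0.4]
 [ 0.7  0.1]]
tab top edge S [[-19.06643053  15.0472154 ]
 [-19.39272218  40.10978527]]
TCP S [[-43.2278706    4.05441689]]
toolx ang 83.81065813404058 want 83.08839926221304
243 282 143.86993
261 282 295.76434
367 282 146.18916
386 282 325.53088
241 322 114.581245
388 322 115.108826
```

```bash
python3 - <<'E'
from h import *
from plant import vision
z=np.load("pics/w1.npz"); cm=vision.camera_model("wrist"); T=cm["tool_from_camera"]; d=z["d"]
for v in (284,290,300,310,320,326,335,345):
    row=[]
    for u in list(range(228,268,4))+list(range(364,400,4)):
        D=d[v,u]; 
        if D<20 or D>190: row.append("   --   ");continue
        P=T@[(u-cm["cx"])/cm["fx"]*D,(v-cm["cy"])/cm["fy"]*D,D,1]; row.append("%.0f,%.0f,%.0f"%tuple(P[:3]))
    print(v," ".join(row))
E
```

```text
284    --       --       --       --    -27,-11,-8 -26,-11,-8 -24,-11,-8 -23,-11,-7 -21,-10,-5    --       --    21,-10,-7 23,-11,-7 24,-11,-9 26,-11,-8 27,-11,-8    --       --       --   
290    --       --       --    -27,-11,-15 -26,-11,-14 -24,-11,-15 -23,-11,-14 -22,-11,-14 -21,-7,-5    --       --    21,-9,-9 22,-11,-14 23,-11,-14 25,-11,-14 26,-11,-14 28,-11,-13    --       --   
300 -32,-7,-15 -31,-7,-13 -27,-11,-23 -26,-11,-23 -24,-11,-22 -23,-11,-22 -22,-11,-23 -21,-8,-16 -21,-3,-6    --       --    21,-4,-8 21,-9,-18 22,-11,-23 23,-11,-22 25,-11,-22 26,-11,-22 28,-11,-22 31,-6,-13
310 -30,-7,-22 -27,-11,-31 -26,-11,-30 -24,-11,-31 -23,-11,-30 -22,-11,-31 -21,-8,-25 -21,-4,-17 -21,0,-7    --       --    21,-1,-9 21,-5,-19 21,-9,-27 22,-11,-30 23,-10,-29 24,-12,-32 26,-11,-30 27,-11,-29
320 -27,-11,-38 -25,-12,-39 -24,-11,-37 -23,-11,-37 -22,-11,-37 -21,-9,-33 -22,-4,-25 -21,-0,-17 -21,4,-9    --       --    21,4,-10 21,-1,-19 21,-6,-27 21,-9,-35 22,-11,-38 23,-11,-37 25,-11,-37 26,-10,-36
326 -25,-12,-43 -24,-12,-44 -24,-9,-38 -23,-10,-39 -21,-10,-39 -21,-7,-34 -21,-3,-26 -21,1,-19 -21,7,-9    --       --    21,5,-11 21,1,-20 21,-4,-28 21,-7,-35 22,-9,-38 23,-10,-39 24,-9,-38 25,-12,-43
335 -24,-12,-49 -23,-12,-48 -24,-7,-39 -23,-7,-39 -22,-7,-39 -21,-4,-35 -22,1,-26 -21,5,-19 -21,10,-11    --       --    21,9,-12 21,4,-20 21,-1,-29 21,-5,-36 22,-7,-39 23,-7,-39 24,-7,-39 23,-12,-48
345 -23,-12,-53 -22,-12,-54 -21,-12,-53 -23,-4,-40 -22,-3,-38 -22,-0,-34 -21,4,-28 -21,8,-21    --       --       --       --    21,7,-22 21,2,-30 21,-1,-36 22,-3,-38 23,-5,-42 21,-13,-54 22,-12,-53
```

Request:
send_rows(commands="-0.004 0.002 0 0 0 0.7 0;0 0 0.03 0 0 0 0;0 0 0.035 0 0 0 0;0 0 0.03 0 0 0 0;0 0 0.02 0 0 0 0")

```text
t: 4.53
eef_pos: [479.8, 154.3, 114.8]
tool_rot: [0.752, 0.659, -0.001, -0.0]
contact_force: [-0.2, 0.5, 0.4]
finger_gap: 42.6
```

Request:
send_rows(commands="0 0 0 0 0 0 0;0 0 0 0 0 0 0;0 0 0 0 0 0 0")

```text
t: 4.9
eef_pos: [481.0, 154.9, 117.3]
tool_rot: [0.751, 0.661, 0.001, 0.0]
contact_force: [-0.2, -0.4, 0.0]
finger_gap: 43.0
```

```bash
python3 - <<'E'
from plant import r, vision
import cv2,numpy as np
s=r.read_state(); print(s["t"],s["eef_pos"],s["tool_rot"],s["contact_force"],s["finger_gap"])
p,d=vision.snapshot("wrist"); cv2.imwrite("pics/w2.png",p); np.savez("pics/w2.npz",d=d,p=s["eef_pos"],q=s["tool_rot"])
E
```

```text
4.9 [481.00352972 154.93269943 117.33432607] [7.50539749e-01 6.60824747e-01 8.03266990e-04 3.04599374e-04] [-0.236945   -0.39205829  0.04820028] 42.96851499827069
```

View pics/w2.png

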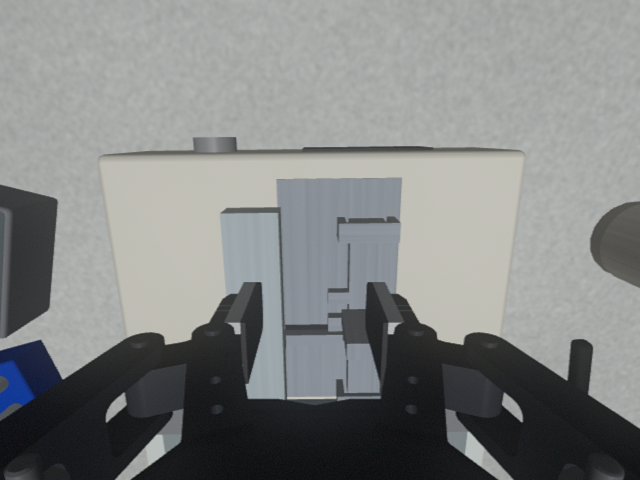

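The left finger is over the catch, and the right finger is in line with the tab with clearance in front of it. Descending slowly.

Request:
send_rows(commands="0 0 0.008 0 0 0 0;0 0 0.006 0 0 0 0;0 0 0.004 0 0 0 0;0 0 0 0 0 0 0;0 0 0 0 0 0 0")

```text
t: 5.58
eef_pos: [480.4, 154.8, 98.4]
tool_rot: [0.75, 0.661, 0.0, -0.0]
contact_force: [-0.3, -0.1, -0.2]
finger_gap: 42.8
```

Request:
send_rows(commands="0 0 0.002 0 0 0 0;0 0 0.001 0 0 0 0;0 0 0 0 0 0 0;0 0 0 0 0 0 0")

```text
t: 6.08
eef_pos: [480.5, 154.8, 95.5]
tool_rot: [0.75, 0.661, 0.0, 0.0]
contact_force: [0.7, -0.8, 2.4]
finger_gap: 42.1
```

Request:
send_rows(commands="0 0 0.001 0 0 0 0;0 0 0 0 0 0 0;0 0 0 0 0 0 0")

```text
t: 6.45
eef_pos: [480.5, 154.8, 94.4]
tool_rot: [0.75, 0.661, 0.0, 0.0]
contact_force: [1.0, 0.6, 1.8]
finger_gap: 42.5
```

Request:
send_rows(commands="0 0 0.001 0 0 0 0;0 0 0 0 0 0 0;0 0 0 0 0 0 0")

```text
t: 6.82
eef_pos: [480.5, 154.8, 93.4]
tool_rot: [0.75, 0.661, 0.0, 0.0]
contact_force: [1.1, 0.6, 2.3]
finger_gap: 42.5
```

Request:
send_rows(commands="0 0 0.001 0 0 0 0;0 0 0 0 0 0 0;0 0 0 0 0 0 0")

```text
t: 7.2
eef_pos: [480.5, 154.8, 92.4]
tool_rot: [0.75, 0.661, 0.0, 0.0]
contact_force: [1.7, 0.6, 2.8]
finger_gap: 42.7
```

Request:
send_rows(commands="0 0 0.001 0 0 0 0;0 0 0.001 0 0 0 0;0 0 0 0 0 0 0;0 0 0 0 0 0 0")

```text
t: 7.7
eef_pos: [480.5, 154.8, 90.4]
tool_rot: [0.75, 0.661, 0.0, 0.0]
contact_force: [1.4, 0.5, 3.7]
finger_gap: 42.7
```

Request:
send_rows(commands="0 0 0.001 0 0 0 0;0 0 0 0 0 0 0;0 0 0 0 0 0 0")

```text
t: 8.07
eef_pos: [480.4, 154.8, 89.4]
tool_rot: [0.75, 0.661, 0.0, 0.0]
contact_force: [2.6, 0.3, 5.0]
finger_gap: 42.8
```

Request:
send_rows(commands="0 0 0.001 0 0 0 0;0 0 0 0 0 0 0;0 0 0 0 0 0 0")

```text
t: 8.45
eef_pos: [480.4, 154.8, 88.4]
tool_rot: [0.75, 0.661, 0.0, 0.0]
contact_force: [2.3, 0.2, 3.7]
finger_gap: 42.5
```

```bash
python3 - <<'E'
from plant import r, vision
import cv2,numpy as np
s=r.read_state(); print(s["t"],s["eef_pos"],s["tool_rot"],s["contact_force"],s["moment"])
p,d=vision.snapshot("wrist"); cv2.imwrite("pics/w3.png",cv2.resize(p[180:420,160:440],None,fx=2.8,fy=2.5)); np.savez("pics/w3.npz",d=d,p=s["eef_pos"],q=s["tool_rot"])
E
```

```text
8.45 [480.42252023 154.80257229  88.3551949 ] [7.50221811e-01 6.61186228e-01 8.15118590e-05 5.03387623e-06] [2.32351194 0.17332773 3.66592503] [ 0.0121881  -0.46256948  0.04486303]
```

View pics/w3.png

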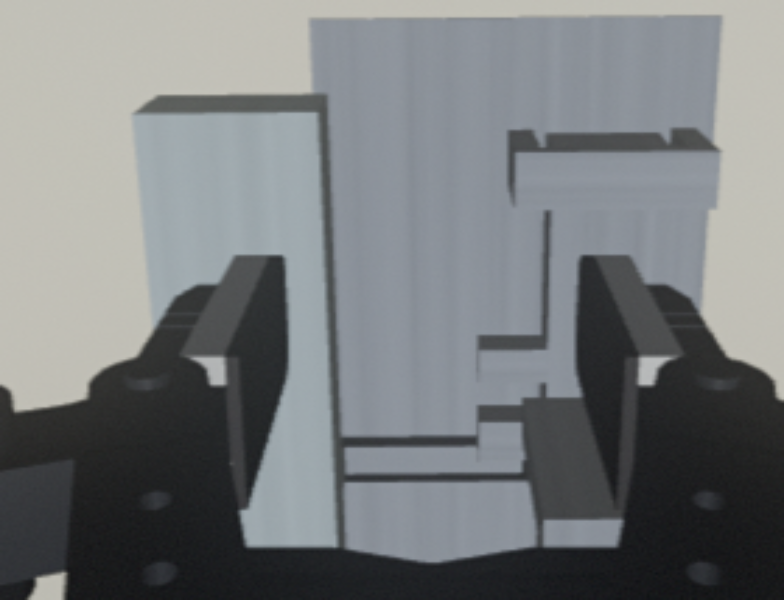

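The catch's top is clearly visible (crop 140-335, 110-540). I'll use depth to compare its height with the deck and the bridge.

```bash
cat >> h.py <<'E'
def heights(f,cm,boxes):
    z=np.load(f); d=z["d"]; c=wcm(cm,z["p"],z["q"])
    for n,(u0,u1,v0,v1) in boxes.items():
        uu,vv=np.meshgrid(np.arange(u0,u1),np.arange(v0,v1)); D=d[v0:v1,u0:u1]
        P=np.c_[((uu-cm["cx"])/cm["fx"]*D).ravel(),((vv-cm["cy"])/cm["fy"]*D).ravel(),D.ravel()]
        P=R.from_quat(c["orientation"]).apply(P)+c["xyz"]; print(f,n,np.median(P,0).round(1),P[:,2].std().round(2))
E
python3 - <<'E'
from h import *
from plant import vision
cm=vision.camera_model("wrist")
# crop->pix: u=160+x/2.8, v=180+y/2.5
b=lambda x0,x1,y0,y1:(int(160+x0/2.8),int(160+x1/2.8),int(180+y0/2.5),int(180+y1/2.5))
heights("pics/w3.npz",cm,dict(catch=b(160,280,125,240),catch2=b(290,318,150,260),bridge=b(525,705,160,200),plate=b(350,480,60,320),deck=(130,180,200,240)))
heights("pics/w2.npz",cm,dict(catch=(230,275,215,270),bridge=(342,395,223,238),plate=(285,335,190,280),deck=(130,200,170,200)))
heights("pics/w1.npz",cm,dict(catch=(258,286,192,270),bridge=(328,360,197,204),plate=(295,325,172,230),deck=(195,240,160,260)))
E
```

```text
pics/w3.npz catch [455.  127.6  89.8] 9.49
pics/w3.npz catch2 [460.2 138.7  89.8] 6.72
pics/w3.npz bridge [463.  183.8  85.5] 10.13
pics/w3.npz plate [465.9 153.9  70.3] 11.8
pics/w3.npz deck [440.9  88.4  69.5] 10.18
pics/w2.npz catch [457.5 129.6  97.5] 11.72
pics/w2.npz bridge [461.8 183.9  85.5] 6.19
pics/w2.npz plate [464.3 154.9  70.3] 11.62
pics/w2.npz deck [428.8  84.6  69.5] 14.9
pics/w1.npz catch [477.6 126.3  97.5] 18.63
pics/w1.npz bridge [462.2 184.1  85.5] 0.69
pics/w1.npz plate [462.  157.2  70.3] 21.74
pics/w1.npz deck [461.3  79.6  69.5] 22.58
```

The catch is 7.7 mm down (97.5 to 89.8). Holding that height, I'll push the tab along tool +y.

Request:
send_rows(commands="0 0.004 0 0 0 0 0;0 0.004 0 0 0 0 0;0 0.004 0 0 0 0 0;0 0.004 0 0 0 0 0;0 0 0 0 0 0 0")

```text
t: 9.12
eef_pos: [496.2, 152.6, 88.1]
tool_rot: [0.75, 0.661, -0.0, -0.0]
contact_force: [-3.8, 0.1, 3.1]
finger_gap: 42.9
```

Request:
send_rows(commands="0 0.004 0 0 0 0 0;0 0.004 0 0 0 0 0;0 0.004 0 0 0 0 0;0 0.003 0 0 0 0 0;0 0 0 0 0 0 0")

```text
t: 9.75
eef_pos: [511.0, 150.8, 88.2]
tool_rot: [0.75, 0.661, -0.0, -0.0]
contact_force: [-3.4, 0.7, 3.0]
finger_gap: 42.7
```

Request:
send_rows(commands="0 0.003 0 0 0 0 0;0 0.003 0 0 0 0 0;0 0.002 0 0 0 0 0;0 0 0 0 0 0 0;0 0 0 0 0 0 0")

```text
t: 10.38
eef_pos: [519.0, 149.9, 88.3]
tool_rot: [0.75, 0.661, 0.0, -0.0]
contact_force: [-4.4, 1.5, 3.6]
finger_gap: 42.6
```

```bash
python3 - <<'E'
from plant import r, vision
import cv2,numpy as np
s=r.read_state(); print(s["t"],s["eef_pos"],s["tool_rot"],s["contact_force"],s["moment"])
p,d=vision.snapshot("wrist"); cv2.imwrite("pics/w4.png",p); np.savez("pics/w4.npz",d=d,p=s["eef_pos"],q=s["tool_rot"])
E
```

```text
10.375 [518.96892136 149.87147352  88.31863309] [ 7.50242551e-01  6.61162699e-01  1.14414151e-05 -2.25867049e-05] [-4.43571845  1.50055916  3.59713231] [-0.01776573  0.89774452 -0.07624089]
```

View pics/w4.png

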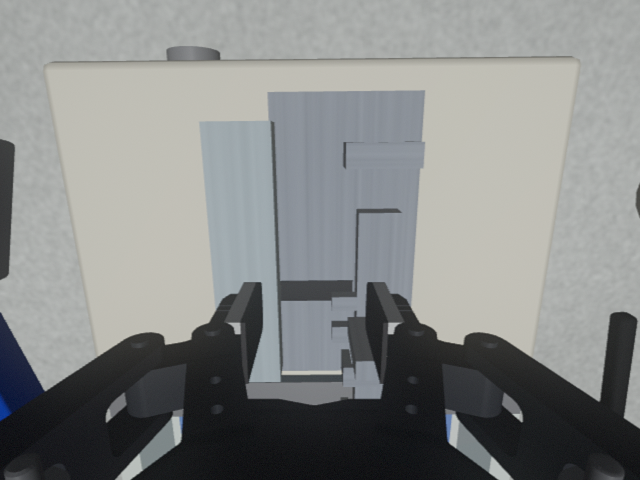

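The finger is on the tab, and the bolt is at about 34 mm (bolt end is nearing the stop). Now 1–2 mm steps until the hard stop shows.

Request:
send_rows(commands="0 0.002 0 0 0 0 0;0 0.001 0 0 0 0 0;0 0.001 0 0 0 0 0;0 0 0 0 0 0 0")

```text
t: 10.92
eef_pos: [523.1, 149.4, 88.4]
tool_rot: [0.75, 0.661, 0.0, -0.0]
contact_force: [-4.7, -0.6, 2.4]
finger_gap: 42.4
```

Request:
send_rows(commands="0 0.001 0 0 0 0 0;0 0 0 0 0 0 0;0 0 0 0 0 0 0")

```text
t: 11.3
eef_pos: [524.0, 149.3, 88.3]
tool_rot: [0.75, 0.661, 0.0, -0.0]
contact_force: [-4.3, 1.3, 3.2]
finger_gap: 42.7
```

Request:
send_rows(commands="0 0.001 0 0 0 0 0;0 0 0 0 0 0 0;0 0 0 0 0 0 0")

```text
t: 11.68
eef_pos: [525.0, 149.2, 88.3]
tool_rot: [0.75, 0.661, 0.0, -0.0]
contact_force: [-4.5, 0.7, 1.5]
finger_gap: 42.4
```

Request:
send_rows(commands="0 0.001 0 0 0 0 0;0 0 0 0 0 0 0;0 0 0 0 0 0 0")

```text
t: 12.05
eef_pos: [525.5, 149.1, 88.3]
tool_rot: [0.75, 0.661, -0.0, -0.0]
contact_force: [-5.6, 2.3, 5.1]
finger_gap: 43.0
```

Request:
send_rows(commands="0 0.001 0 0 0 0 0;0 0 0 0 0 0 0;0 0 0 0 0 0 0")

```text
t: 12.42
eef_pos: [525.6, 149.1, 88.3]
tool_rot: [0.75, 0.661, -0.001, -0.001]
contact_force: [-10.3, 2.8, 6.9]
finger_gap: 42.7
```

```bash
python3 - <<'E'
from plant import r, vision
import cv2,numpy as np
from h import *
s=r.read_state(); print(s["t"],s["eef_pos"],s["contact_force"])
p,d=vision.snapshot("wrist"); cv2.imwrite("pics/w5.png",p); np.savez("pics/w5.npz",d=d,p=s["eef_pos"],q=s["tool_rot"])
heights("pics/w5.npz",vision.camera_model("wrist"),dict(catch=(212,260,150,260),deck=(100,180,90,180),bridge=(355,410,140,155)))
E
```

```text
12.425 [525.60766166 149.0745697   88.2898513 ] [-10.30933538   2.79406331   6.92706344]
pics/w5.npz catch [481.  124.3  89.6] 9.1
pics/w5.npz deck [449.8  85.   69.5] 10.56
pics/w5.npz bridge [466.8 183.4  85.2] 12.36
```

View pics/w5.png

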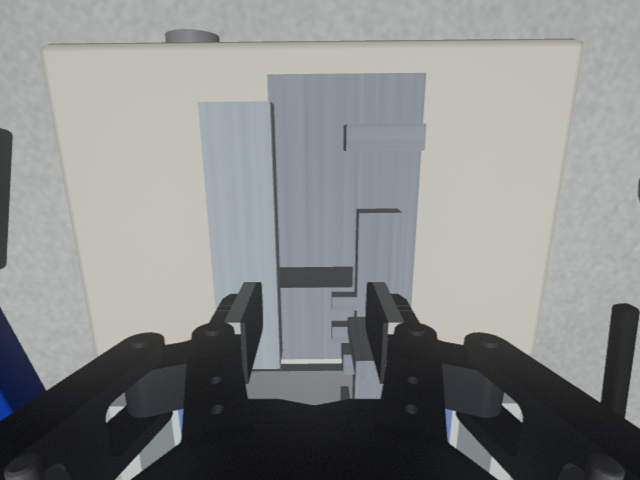

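The bolt is at its stop and the catch is still about 7.9 mm down. I'll ease the push slightly and lift.

Request:
send_rows(commands="0 -0.001 0 0 0 0 0;0 0 -0.003 0 0 0 0;0 0 -0.004 0 0 0 0;0 0 -0.004 0 0 0 0;0 0 -0.004 0 0 0 0")

```text
t: 13.1
eef_pos: [525.6, 148.7, 103.1]
tool_rot: [0.75, 0.661, -0.001, -0.0]
contact_force: [-3.5, 0.2, -3.5]
finger_gap: 42.3
```

Request:
send_rows(commands="0 -0.005 -0.002 0 0 0 0;0 -0.005 -0.01 0 0 0 0;0 -0.01 -0.03 0 0 0 0;0 -0.01 -0.04 0 0 0 0;0 -0.01 -0.04 0 0 0 0")

```text
t: 13.72
eef_pos: [486.2, 154.1, 227.6]
tool_rot: [0.75, 0.661, 0.001, 0.0]
contact_force: [0.3, 0.1, 0.7]
finger_gap: 42.5
```

Request:
send_rows(commands="0 0 0 0 0 0 0;0 0 0 0 0 0 0;0 0 0 0 0 0 0")

```text
t: 14.1
eef_pos: [486.0, 153.8, 224.5]
tool_rot: [0.75, 0.661, -0.001, -0.0]
contact_force: [-0.1, 0.5, 0.4]
finger_gap: 42.5
```

```bash
python3 - <<'E'
from plant import r, vision
import cv2,numpy as np
from h import *
s=r.read_state(); print(s["t"],s["eef_pos"],s["contact_force"])
p,d=vision.snapshot("wrist"); cv2.imwrite("pics/w6.png",p); np.savez("pics/w6.npz",d=d,p=s["eef_pos"],q=s["tool_rot"])
E
```

```text
14.1 [486.003391   153.84919531 224.47818268] [-0.14824849  0.47628976  0.36009049]
```

View pics/w6.png

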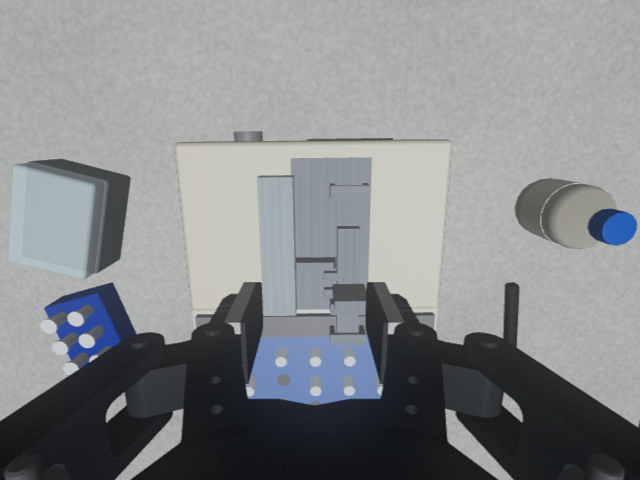

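```bash
python3 - <<'E'
import cv2
p=cv2.imread("pics/w6.png")
cv2.imwrite("pics/w6c.png",cv2.resize(p[250:360,240:390],None,fx=5.3,fy=5.3,interpolation=cv2.INTER_CUBIC))
from h import *
from plant import vision
heights("pics/w6.npz",vision.camera_model("wrist"),dict(catch=(264,291,190,270),deck=(200,245,160,240),bridge=(334,366,187,193)))
E
```

```text
pics/w6.npz catch [482.7 126.4  97.4] 12.96
pics/w6.npz deck [458.7  82.3  69.5] 20.39
pics/w6.npz bridge [461.4 184.3  85.4] 0.7
```

View pics/w6c.png

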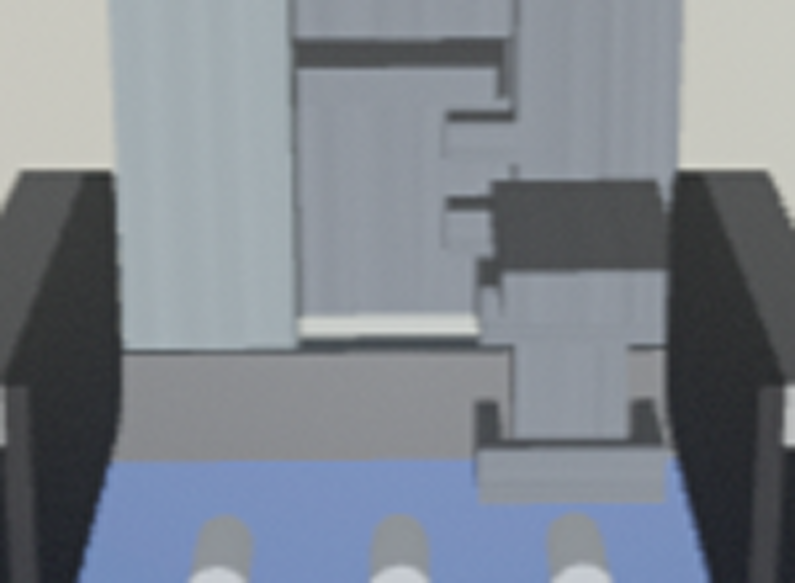

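```bash
python3 - <<'E'
from h import *
from plant import vision,r
import cv2
z=np.load("pics/w6.npz"); cm=wcm(vision.camera_model("wrist"),z["p"],z["q"]); x=[521.0,149.7,-.12063]
t=np.array([(500,268),(668,268)])/5.3+[240,250]-0.4
W=ray(cm,t,[115,115]); d=W[:,:2]-x[:2]; c,s=np.cos(x[2]),np.sin(x[2]); print("bolt",c*d[:,0]+s*d[:,1]+25)
p,_=vision.snapshot("top"); cv2.imwrite("pics/top7.png",p)
E
```

```text
bolt [39.49203135 39.60723258]
```

View pics/top7.png

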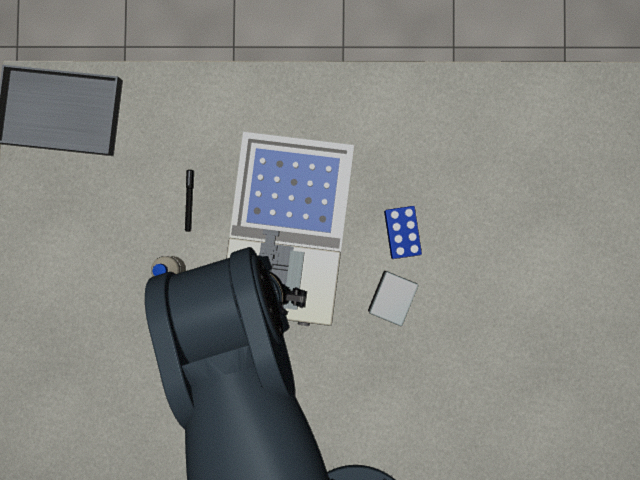

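The bolt is at about 39.5 mm, the catch is up, and the bystanders haven't moved: marker (189,200), rack (402,232), tip box (393,298), bottle (165,270). Handing in.

```bash
python3 -c "
from plant import r
print(r.close_job())"
```

```text
the job is handed in; nothing more can be done
None
```

I locked the cover and handed the job in after about 14 s of robot time; the hand-in reports no verdict.

- **Catch press:** one fingertip pressed the catch 7.7 mm down, measured by wrist-camera depth, while the bolt was still at about 6 mm.
- **Bolt push:** the other fingertip pushed the tab until the arm stalled against the hard stop at about 10 N. The catch was still 7.9 mm down at that point.
- **Release:** I eased the push by 1 mm, lifted straight up so the catch sprang back, and moved clear.

Last checks:
- **Bolt:** about 39.5 mm in the image, fully home.
- **Catch:** its top read 97.4 mm, against 97.5 mm before the press, so it is fully up.
- **Bystanders:** the rack, tip box and marker show no movement in the top view. The bottle is partly hidden by the arm there; its cap is where it was.
- **Contact:** the robot was about 125 mm above the lock, with wrist force near zero.

The only disagreement was in locating the shaker. The top and scene cameras differed from the wrist camera by up to about 4 mm, and I used the wrist fit, whose errors were under 1 mm.

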